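Putting plug gauges away in a prise-open gauge case

ROBOT

A 6-joint arm with a two-finger parallel gripper is mounted at the origin on the work surface. World frame = base frame: x ahead of the robot, y to its left, z up, the work surface at z = 0. Lengths are in m, angles in rad, forces in N, time in s.
With the tool pointing down it reaches from about 0.3 to 0.825 m from the base axis. Payload 5.4 kg.
Tool frame: the origin (TCP) lies at the very end of the fingers, on their centre line; the grasp point (between the pads) lies 19 mm behind it; z points along the fingers, y is the line along which they close (so a half turn about z gives the same grasp; the last joint's range is limited). The gripper opens to 92 mm and grips with 3 to 60 N. Pads are 20 mm wide; open, the fingers measure 128 mm over their backs; the gripper's body (75 mm by 189 mm) begins 69 mm behind the grasp point.
Start: joints at [1.089, 0.158, 1.597, -0, 1.386, -0.21], TCP at [0.154, 0.554, 0.215] pointing down, gripper open.
Joint ranges: [-2.91, 2.91], [-0.94, 2.29], [0.18, 2.7], [-1.29, 4.43], [0.17, 2.64], [-3, 3]. Speed limits (rad/s): [2.57, 2.57, 3.14, 3.14, 3.14, 3.14].

INTERFACE

Orientations are given as a rotation vector (axis times angle).
In Python, from workcell import bot gives the robot as it stands. Calls block until the motion is done:
- bot.goto(position, orientation): joint-space move of the TCP to a pose.
- bot.line_to(position, rot=None, max_speed=0.15): straight line of the TCP; rot=None keeps the orientation; max_speed is the mean speed in m/s.
- bot.set_joints(angles): joint-space move.
- bot.set_gripper(opening, newtons=None): opening from 0.0 (shut) to 1.0 (fully open); newtons is the grip in N (None keeps the last); returns when the fingers have stopped.
- bot.hold(seconds).
- bot.inverse_kinematics(position, orientation): joint angles nearest the present ones, or None.
- bot.read_camera(name): name is "scene" or "top" or "wrist"; returns a dict with "pixels" (420x560x3 uint8, blue, green, red), "fx", "fy", "cx", "cy" (pixels), "k1" (the pictures are not rectified: a ray, as slopes to the right and down, at radius r is drawn at 1 + k1 r^2 times it, then the intrinsics apply), "R" (3x3) and "t" (3): a world point X has camera coordinates R X + t. Camera axes: x right, y down, z forward; pixel columns grow to the right and rows downward; lengths in m; the calibration is good to about 2 mm. A picture is of the moment at which its call begins. There is no depth.
A pose or a line that the arm cannot do raises bot.MotionError and nothing moves.
- bot.job_done(): hands the job in; it is judged then, once.
Readings, each from a call of its own:
- bot.current_clock(): time.
- bot.current_joints(): joint angles.
- bot.current_joint_vel(): joint speeds.
- bot.current_effort(): joint torques, N m.
- bot.current_ee_pos(): TCP position.
- bot.current_tool_rot(): TCP orientation.
- bot.current_contact_force(): force on the tool from outside, world axes, zero at the start.
- bot.current_ft_torque(): the same for the moment, N m.
- bot.current_opening(): opening from 0.0 (shut) to 1.0 (fully open).
- bot.current_grip_force(): force on a finger pad.
Only numpy, scipy, OpenCV 4.12 (cv2) and the standard library are available. Lean on these libraries where they do the work, as an engineer would, in place of code of your own. Each camera call takes 0.05 s, during which the arm holds its last target. There are 200 camera calls.

TASK

Put the measuring gauges away: prise the blue cover of the gauge case up with the orange-handled blade worked into the slot in its front, and swing it wide open so that it stays. Lay the blade back down flat on its blue pad, stand every plug gauge black end down in a well of the case (one per well, any order) and set the brass disc flat in the round recess, and with everything loaded swing the cover gently fully shut. Do not disturb the oil bottle, the vee block or the loupe.

Things in the scene. Friction and masses are not known exactly. Their poses are not given: they have to be found in the camera images.
- case: gauge case, fixed to the bench: grey base block 220 x 130 x 60 mm with four square wells and a round recess in its top. Origin: centre of its underside; x along its 220 mm length, y towards the hinge side, z up. The front, with the slot, is its -y side. The blue cover closes over the block and what stands in it.
- well0 (a point): centre of the mouth of a square well 21 x 21 mm, 45 mm deep, level with the top of the base (60 mm above the bench). The four wells stand in a row, 34 mm apart, along the case's x.
- well1 (a point): centre of the mouth of a square well 21 x 21 mm, 45 mm deep, level with the top of the base (60 mm above the bench). The four wells stand in a row, 34 mm apart, along the case's x.
- well2 (a point): centre of the mouth of a square well 21 x 21 mm, 45 mm deep, level with the top of the base (60 mm above the bench). The four wells stand in a row, 34 mm apart, along the case's x.
- well3 (a point): centre of the mouth of a square well 21 x 21 mm, 45 mm deep, level with the top of the base (60 mm above the bench). The four wells stand in a row, 34 mm apart, along the case's x.
- recess (a point): centre of the floor of the round recess in the case: 48 mm in diameter, 7 mm deep, floor 53 mm above the bench.
- cover (a joint): angle of the cover (rad): 0 shut, grows as it opens upwards, stop at 1.9. A stiff hinge: the cover stays where it is left (about 3 N at its front edge to lift it). The axis runs along the case's x on the top rear edge of the base: at case y = +65 mm, z = 60 mm.
- slot (a point): middle of the slot under the cover's orange front middle: 70 mm wide, 8 mm high (60 to 68 mm above the bench when shut), open through the 4 mm front wall into the hollow; at the outer face of the wall; moves with the cover. The cover is a blue upturned shallow box 220 x 130 mm, 46 mm high outside, walls 4 mm, sitting on the base (top 106 mm above the bench when shut).
- blade: loose prising blade, 110 g: orange handle 100 x 20 x 24 mm (long, wide, high) and, out of its end, a steel blade 90 mm long, 20 mm wide and 3 mm thick at mid height of the handle. Origin: centre of the handle's underside; x runs along it to the blade, z up.
- blade_tip (a point): end of the blade: 140 mm from the origin along x, 12 mm above the handle's underside.
- blade_mid (a point): middle of the whole 190 mm blade tool, 12 mm above the handle's underside, 45 mm along x from the origin.
- pad: blue fabric pad where the blade lives, fixed: 240 x 120 x 3 mm. Origin: centre of its underside, x along its length.
- gauge1: loose plug gauge standing upright on the white tray, 70 g, 80 mm tall: black body 16 mm in diameter (60 mm, lower end chamfered) with a white cap 20 mm in diameter and 20 mm high on top. Origin: centre of its lower end, z up towards the cap. From two to four gauges are present.
- gauge2: loose plug gauge standing upright on the white tray, 70 g, 80 mm tall: black body 16 mm in diameter (60 mm, lower end chamfered) with a white cap 20 mm in diameter and 20 mm high on top. Origin: centre of its lower end, z up towards the cap. From two to four gauges are present.
- gauge3: loose plug gauge standing upright on the white tray, 70 g, 80 mm tall: black body 16 mm in diameter (60 mm, lower end chamfered) with a white cap 20 mm in diameter and 20 mm high on top. Origin: centre of its lower end, z up towards the cap. From two to four gauges are present.
- gauge4: loose plug gauge standing upright on the white tray, 70 g, 80 mm tall: black body 16 mm in diameter (60 mm, lower end chamfered) with a white cap 20 mm in diameter and 20 mm high on top. Origin: centre of its lower end, z up towards the cap. From two to four gauges are present.
- disc: loose brass setting disc, 44 mm in diameter, 14 mm thick, 150 g, lying on the bench. Origin: centre of its underside.
- tray: white transit tray, fixed, a plate 170 x 170 x 6 mm on which the gauges stand. Origin: centre of its underside.
- oiler: bystander: yellow oil bottle with a red cap, 42 mm in diameter, 105 mm tall. Origin: centre of its underside.
- vee_block: bystander: grooved steel vee block 50 x 60 x 40 mm. Origin: centre of its underside.
- loupe: bystander: green-bodied magnifier, 42 mm in diameter, 40 mm tall. Origin: centre of its underside.
Things that resemble listed ones, but are neither listed nor needed, are in the scene too. Leave any green look-alike of the gauge3 alone.

How it is judged:
By the outcome, as a careful person would: the job done as asked, in the order asked, and still so for the second after the job is handed in, with the robot touching nothing.
Of gauge1, gauge2, gauge3, gauge4 only 2 to 4 are there at a start; the rules pass over those that are not, and their reading is None.
At some moment in a run one of disc, blade may be knocked a few centimetres aside while the robot is not near it.
It also fails if it takes over 210 s, if anything falls off the work surface, if the arm or the gripper's body presses on something with over 40 N, if the wrist force passes 120 N, or if a joint passes its speed limit or range.

## Working session

There is one attempt and no reset: what is moved stays moved. The work goes in short steps, each a Python script; the robot and the scene stay as the last script left them, time stands still between calls to the robot, and variables do not carry over. Pictures are saved under pics/ and viewed, at most 14 in all, crops included, and the job is handed in when it is done.

```bash
mkdir -p pics; ls; python3 - <<'E'
from workcell import bot
import cv2,numpy as np
for n in ("top","scene"):
    c=bot.read_camera(n); cv2.imwrite(f"pics/{n}0.png",c["pixels"])
    print(n,c["fx"],c["cx"],c["cy"],c["k1"],np.round(c["R"],3).tolist(),np.round(-c["R"].T@c["t"],3))
print(bot.current_clock(),bot.current_tool_rot())
E
```

```text
pics
top 449.3798461151685 270.54298041581734 209.82496527449118 0.043010934437136 [[0.013, -0.999, 0.036], [-0.988, -0.019, -0.153], [0.154, -0.034, -0.987]] [ 0.368 -0.073  1.051]
scene 384.7559351175649 281.82706683083876 211.8620100858732 -0.07963581423204538 [[-0.136, 0.99, -0.021], [0.617, 0.069, -0.784], [-0.775, -0.12, -0.621]] [1.289 0.03  0.657]
0.1 [-4.25558395e-01 -3.11205869e+00  2.55794872e-03]
```

View pics/top0.png

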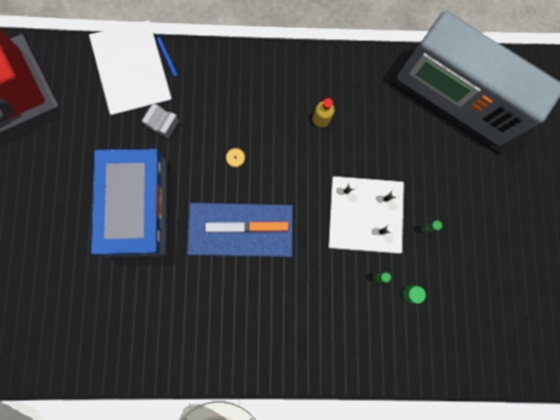

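View pics/scene0.png

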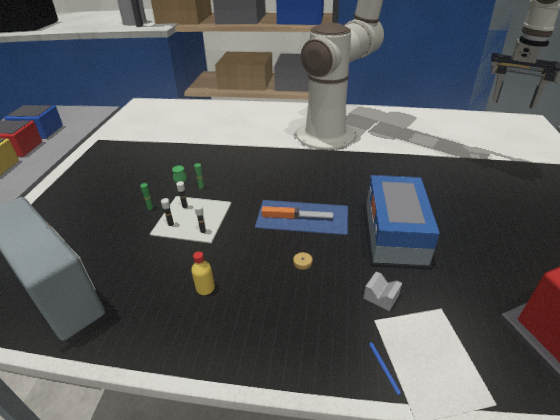

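The top view shows the case at (128,203) with its front to the right, the blade on the pad at (247,227) with its tip to the left, and the disc at (235,157). The tray is at (367,214) with three black and white gauges at about (347,189), (389,197) and (384,231).

Look-alikes: green plugs at (436,226) and (385,278), and the green loupe at (417,295). These stay untouched, as do the oiler at (323,113) and the vee block at (160,120). The gauges I want are the black-bodied, white-capped ones on the tray. I'll check that with a crop.

```bash
cat > h.py <<'E'
import numpy as np, cv2
from scipy.spatial.transform import Rotation as Ro
from workcell import bot
def ray(c,uv):
    uv=np.atleast_2d(np.float64(uv)); K=np.array([[c["fx"],0,c["cx"]],[0,c["fy"],c["cy"]],[0,0,1]])
    n=cv2.undistortPointsIter(uv.reshape(-1,1,2),K,np.array([c["k1"],0,0,0,0.]),None,None,(3,50,1e-10)).reshape(-1,2)
    R=np.array(c["R"]); return -R.T@np.array(c["t"]), np.c_[n,np.ones(len(n))]@R
def plane(c,uv,z):
    o,d=ray(c,uv); return (o+d*((z-o[2])/d[:,2])[:,None])[:,:2]
def proj(c,X):
    R=np.array(c["R"]); p=np.atleast_2d(X)@R.T+np.array(c["t"]); s=p[:,:2]/p[:,2:]
    s=s*(1+c["k1"]*(s**2).sum(1))[:,None]; return s*[c["fx"],c["fy"]]+[c["cx"],c["cy"]]
def blobs(mask,amin=30):
    cs,_=cv2.findContours(mask.astype(np.uint8),cv2.RETR_EXTERNAL,cv2.CHAIN_APPROX_NONE)
    return sorted([k[:,0,:].astype(float) for k in cs if cv2.contourArea(k)>=amin],key=lambda k:-cv2.contourArea(k.astype(np.float32)))
def hsv(c): return cv2.cvtColor(c["pixels"],cv2.COLOR_BGR2HSV)
def hm(c,lo,hi): return cv2.inRange(hsv(c),np.array(lo),np.array(hi))>0
def rect(P):  # minAreaRect in mm -> centre, long, short, angle of long axis (rad)
    (c,(w,h),a)=cv2.minAreaRect((P*1000).astype(np.float32)); a=np.radians(a)
    if h>w: w,h,a=h,w,a+np.pi/2
    return np.array(c)/1000,w,h,(a+np.pi/2)%np.pi-np.pi/2
def down(yaw,tilt=None):
    "tool z down, closing axis (tool y) at angle yaw from world x"
    y=np.array([np.cos(yaw),np.sin(yaw),0]); z=np.array([0,0,-1.]); 
    return Ro.from_matrix(np.c_[np.cross(y,z),y,z]).as_rotvec()
E
python3 - <<'E'
from h import *
t=bot.read_camera("top"); s=bot.read_camera("scene")
a=cv2.resize(t["pixels"][170:310,320:450],(390,420),interpolation=cv2.INTER_CUBIC)
b=cv2.resize(s["pixels"][150:255,135:237],(408,420),interpolation=cv2.INTER_CUBIC)
cv2.imwrite("pics/crop1.png",np.hstack([a,b]))
H=hsv(t)
for y,x in ((160,97),(203,128),(203,160),(240,200),(227,270),(227,225),(157,228)): print((x,y),H[y,x])
def show(n,m,z,reg):
    M=np.zeros_like(m); x0,y0,x1,y1=reg; M[y0:y1,x0:x1]=m[y0:y1,x0:x1]
    k=blobs(M)[0]; c,w,h,a=rect(plane(t,k,z)); print(n,c.round(4),round(w,1),round(h,1),round(np.degrees(a),1))
show("cover",hm(t,(100,120,110),(125,255,255)),.106,(80,140,175,265))
show("pad",hm(t,(95,60,40),(130,255,255)),.003,(180,195,305,265))
show("handle",hm(t,(5,150,120),(20,255,255)),.027,(180,195,305,265))
show("disc",hm(t,(10,90,100),(30,255,255)),.014,(215,140,255,175))
show("tray",H[:,:,2]>150,.006,(322,170,412,260))
show("orange slot",hm(t,(3,120,60),(20,255,255)),.075,(150,140,180,265))
E
```

```text
(97, 160) [109 174 199]
(128, 203) [116  13 163]
(160, 203) [ 9 53 96]
(200, 240) [110 132 160]
(270, 227) [ 15 178 237]
(225, 227) [105   7 221]
(228, 157) [ 22 137 240]
cover [0.5302 0.2015] 223.0 132.6 2.3
pad [ 0.4844 -0.0381] 244.7 127.1 89.8
handle [ 0.4902 -0.1039] 85.0 18.5 -89.0
disc [ 0.655  -0.0225] 43.9 42.6 1.3
tray [ 0.5254 -0.3355] 171.0 170.7 -3.4
orange slot [0.5353 0.1393] 66.4 4.3 2.9
```

View pics/crop1.png

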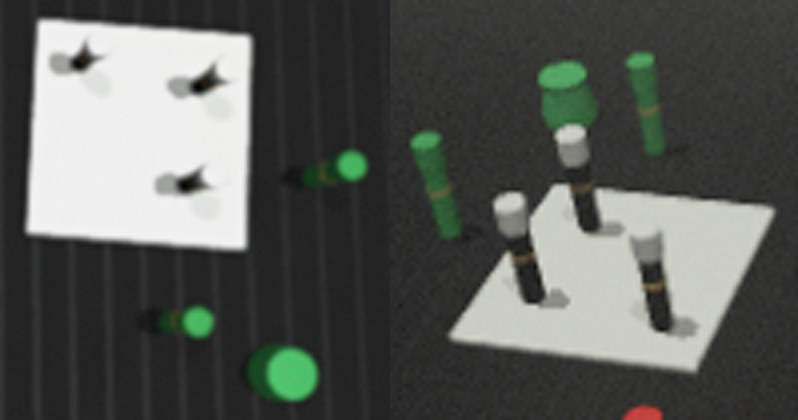

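The crop shows the three black and white gauges on the tray. The two green plugs and the loupe are clearly different. The measured sizes match the description: cover 223x133, disc 44, tray 171, pad about 245x127. Next I pick up the blade by the front part of its handle.

```bash
python3 - <<'E'
from h import *
s=bot.read_camera("scene"); t=bot.read_camera("top")
# gauges: dark bodies in scene within tray region
tr=np.array([[.44,-.42],[.61,-.42],[.61,-.25],[.44,-.25]])
m=np.zeros((420,560),np.uint8); cv2.fillConvexPoly(m,cv2.convexHull(proj(s,np.c_[np.vstack([tr,tr]),[.006]*4+[.07]*4]).astype(np.int32)),1)
V=hsv(s)[:,:,2]; 
lab=(V<75)&(m>0)
for k in blobs(lab,25):
    x,y,w,h=cv2.boundingRect(k.astype(np.int32)); 
    print("sc",x,y,w,h,k.mean(0).round(1),"axis",plane(s,[[k.mean(0)[0],k[:,1].min()/2+k[:,1].max()/2]],.036).round(4))
V=hsv(t)[:,:,2]
M=np.zeros((420,560),bool);M[180:245,335:400]=V[180:245,335:400]<95
for k in blobs(M,4):
    print("top",k.mean(0).round(1),plane(t,[k.mean(0)],.04).round(4))
# blade steel
H=hsv(t); M[:]=False; M[200:260,190:300]=((H[:,:,1]<60)&(H[:,:,2]>150))[200:260,190:300]
k=blobs(M)[0]; print("steel",[np.round(v,4) for v in rect(plane(t,k,.0165))], plane(t,[k[k[:,0].argmin()]],.0165))
M[:]=False; M[200:260,190:300]=hm(t,(3,100,60),(25,255,255))[200:260,190:300]
P=plane(t,blobs(M)[0],.027); print("handle y",P[:,1].min(),P[:,1].max(),P[:,0].min(),P[:,0].max())
for yw in (0.017,0.017+np.pi,.017-np.pi): print(bot.inverse_kinematics([.49,-.067,.2],down(yw)))
E
```

```text
sc 144 178 86 55 [182.7 197.2] axis [[ 0.5141 -0.3594]]
sc 166 215 8 11 [169.5 219.8] axis [[ 0.5795 -0.3723]]
sc 199 222 6 11 [201.9 226.9] axis [[ 0.5966 -0.2799]]
top [387.4 197.4] [[ 0.5598 -0.3765]]
top [382.6 230.7] [[ 0.4824 -0.3634]]
top [346.8 190. ] [[ 0.5753 -0.2828]]
steel [array([ 0.4885, -0.0027]), np.float64(89.7619), np.float64(20.9307), np.float64(-1.5531)] [[0.49353328 0.0423186 ]]
handle y -0.14639039745679142 -0.061309469324179036 0.4802368236280792 0.5001450818536741
[-3.80770031e-01 -4.11941408e-02  1.83490199e+00 -4.44089210e-16
  1.34788480e+00 -3.97770031e-01]
[-3.80770031e-01 -4.11941408e-02  1.83490199e+00 -8.88178420e-16
  1.34788480e+00  2.74382262e+00]
[-3.80770031e-01 -4.11941408e-02  1.83490199e+00 -8.88178420e-16
  1.34788480e+00  2.74382262e+00]
```

```bash
python3 - <<'E'
from h import *
r=down(.0177)
bot.goto([.4895,-.070,.2],r); print(bot.current_clock())
bot.set_gripper(0.6)
bot.goto([.4895,-.070,.06],r)
t=bot.read_camera("top")
bot.line_to([.4895,-.070,.006],r,.06)
bot.set_gripper(0,55); print("open",bot.current_opening()*92,bot.current_grip_force())
bot.line_to([.4895,-.070,.12],r,.15)
print(bot.current_clock(),bot.current_contact_force(),bot.current_ft_torque())
t=bot.read_camera("top"); s=bot.read_camera("scene")
cv2.imwrite("pics/grip.png",np.hstack([t["pixels"][120:300,70:330],s["pixels"][120:300,240:500]]).repeat(1,0))
H=hsv(t); M=np.zeros((420,560),bool); M[200:260,160:300]=((H[:,:,1]<60)&(H[:,:,2]>150))[200:260,160:300]
for k in blobs(M)[:2]: print("steel",[np.round(v,4) for v in rect(plane(t,k,.1305))], plane(t,[k[k[:,0].argmin()]],.1305))
E
```

```text
2.8083
open 19.730190907809515 54.94499623775482
6.75 [ 0.16868034  0.76757883 -1.48327114] [-0.04740663  0.04777762 -0.0487255 ]
steel [array([ 0.5063, -0.0601]), np.float64(128.5764), np.float64(50.2829), np.float64(-1.5511)] [[0.53020196 0.00465024]]
steel [array([0.4364, 0.0574]), np.float64(104.3303), np.float64(56.8215), np.float64(-1.5577)] [[0.40929914 0.10920099]]
```

View pics/grip.png

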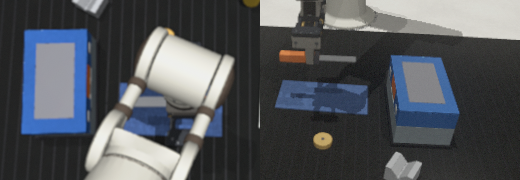

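The blade is held level; in the right half it is at about (318,57). Next I insert it in the slot and prise.

```bash
cat >> h.py <<'E'
C=np.array([.5308,.2018]); PSI=np.radians(2.45); U=np.array([-np.sin(PSI),np.cos(PSI)]); X=np.array([np.cos(PSI),np.sin(PSI)])
def case(x,y,z): return np.r_[C+X*x+U*y,z]
def tip(y,z): return case(0,y-.112,z-.009)   # TCP for blade tip centre at case (0,y,z)
E
python3 - <<'E'
from h import *
r=down(PSI)
def F(n): print(n,bot.current_ee_pos().round(4),np.round(bot.current_contact_force(),1),bot.current_clock())
bot.goto(tip(-.10,.0643),r)
F("pre")
for y in (-.07,-.05,-.02): bot.line_to(tip(y,.0643),r,.05); F(y)
H=.065
for th in (5,15,25,35,45,55):
    a=np.radians(th); ey=-.126*np.cos(a)+.008*np.sin(a); ez=.126*np.sin(a)+.008*np.cos(a)
    bot.line_to(tip(H+ey+.036,.060+ez-.0015),r,.06); F(th)
cv2.imwrite("pics/lift.png",bot.read_camera("scene")["pixels"][100:320,240:500])
E
```

```text
pre [ 0.539  -0.0096  0.0541] [-0.2  0.  -1.2] 7.3417
-0.07 [0.5386 0.02   0.0553] [ 0.7  0.2 -1.5] 8.0917
-0.05 [0.5377 0.0402 0.0553] [-0.4  0.3 -1.4] 8.6417
-0.02 [0.5365 0.07   0.0553] [ 0.1 -0.3 -1.4] 9.3917
5 [0.5372 0.0657 0.0692] [ 0.   0.2 -1.7] 9.7667
15 [0.537  0.0714 0.0905] [-0.8  0.1 -1.7] 10.2833
25 [0.5365 0.0803 0.1106] [-0.   0.5 -1.2] 10.8
35 [0.536  0.0925 0.1289] [ 0.1 -0.3 -2. ] 11.3167
45 [0.5352 0.1078 0.1447] [-0.  -0.3 -1.3] 11.8333
55 [0.5343 0.1256 0.1576] [ 0.7  0.3 -1.6] 12.35
```

View pics/lift.png

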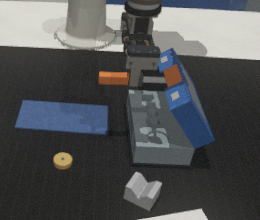

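The cover is up at about 55° with the blade under it, and forces were small. Now I push it wide open.

```bash
python3 - <<'E'
from h import *
r=down(PSI)
def F(n): print(n,np.round(bot.current_contact_force(),1),bot.current_clock())
H=.065
for y,z in ((-.012,.160),(.02,.155),(.05,.155),(.066,.155)):
    bot.line_to(tip(H+y,z),r,.07); F(y)
# withdraw
bot.line_to(tip(H-.10,.165),r,.15)
bot.goto([.4895,-.07,.13],down(.0177)); 
s=bot.read_camera("scene"); t=bot.read_camera("top"); F("end")
cv2.imwrite("pics/open.png",cv2.resize(np.hstack([s["pixels"][100:300,300:500],t["pixels"][120:320,30:230]]),(800,400)))
np.savez("top_open.npz",**t)
E
```

```text
-0.012 [-0.3  0.2 -1. ] 12.8167
0.02 [ 0.4  0.2 -1.5] 13.4333
0.05 [ 0.2 -0.  -1.4] 14.0083
0.066 [-0.5  0.5 -0.7] 14.3833
end [ 0.7  0.7 -0.5] 16.3417
```

View pics/open.png

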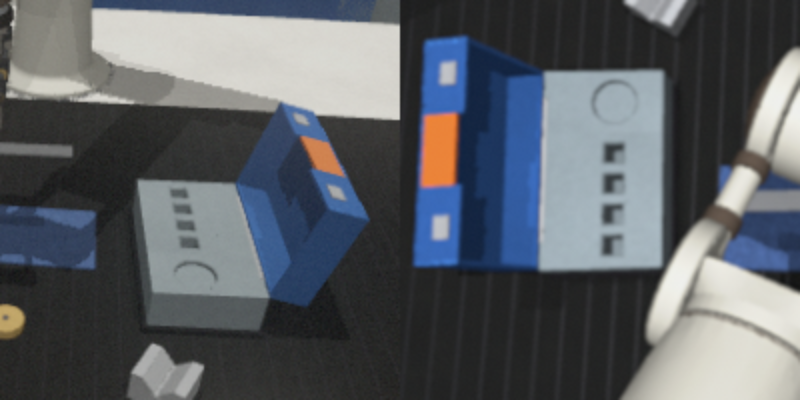

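The cover is wide open. In the top crop the wells run down column 613 and the recess is at (614,100). Next I lay the blade back on the pad, then view the gauges with the wrist camera.

```bash
python3 - <<'E'
from h import *
r=down(.0177); p=[.4875,-.058]
bot.line_to(p+[.03],r,.15); bot.line_to(p+[.0065],r,.04)
bot.set_gripper(.4); bot.line_to(p+[.08],r,.15)
bot.goto([.535,-.25,.26],down(0))
t=bot.read_camera("top"); s=bot.read_camera("scene"); w=bot.read_camera("wrist"); print(bot.current_clock(), np.round(-w["R"].T@w["t"],3), np.round(w["R"],2).tolist())
np.savez("t1.npz",**t)
cv2.imwrite("pics/w1.png",np.hstack([cv2.resize(w["pixels"],(440,330)),cv2.resize(t["pixels"][100:280,60:260],(360,330))]))
E
```

```text
20.175 [ 0.534 -0.178  0.428] [[1.0, 0.0, -0.0], [0.0, -0.97, 0.25], [-0.0, -0.25, -0.97]]
```

View pics/w1.png

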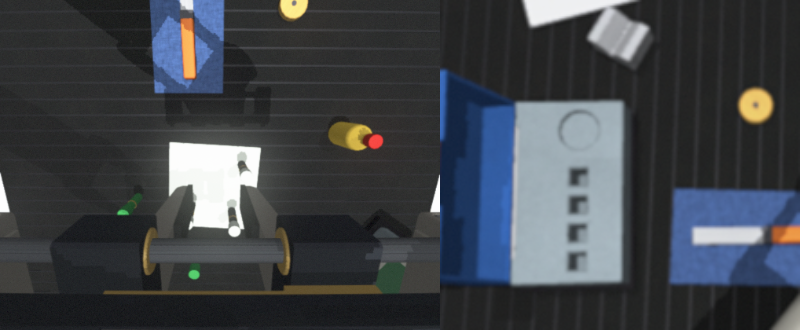

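The wrist view shows two gauges, at about (240,160) and (234,225), with the fingers hiding the third. The blade lies flat on the pad and the wells and recess are clear. I'll measure the wells and recess from the saved top picture, and look at the tray from its far side.

```bash
python3 - <<'E'
from h import *
t=dict(np.load("t1.npz")); g=cv2.cvtColor(t["pixels"],cv2.COLOR_BGR2GRAY)
# wells: dark blobs inside base top; use mouth outlines at z=.06
q=proj(t,[case(x,y,.06) for x,y in ((-.1,-.055),(.1,-.055),(.1,.05),(-.1,.05))])
m=np.zeros((420,560),np.uint8); cv2.fillConvexPoly(m,q.astype(np.int32),1)
med=np.median(g[m>0]); print("base grey",med)
G=cv2.resize(np.where(m>0,g,med).astype(np.uint8),None,fx=4,fy=4,interpolation=cv2.INTER_CUBIC)
for k in blobs(G<med*.82,200):
    k=(k+.5)/4-.5; c,w,h,a=rect(plane(t,k,.06)); d=c-C; print("blob",(d@X*1e3).round(1),(d@U*1e3).round(1),w.round(1),h.round(1))
# base block outline (bluish-grey) at z=.06
H=hsv(t); M=np.zeros((420,560),bool); M[140:265,90:185]=((H[:,:,1]<70)&(H[:,:,2]>110))[140:265,90:185]
k=blobs(M)[0]; print("base",[np.round(v,4) for v in rect(plane(t,k,.06))])
bot.goto([.535,-.47,.26],down(0))
w=bot.read_camera("wrist"); s=bot.read_camera("scene"); t=bot.read_camera("top"); np.savez("w2.npz",**w); np.savez("s2.npz",**s)
cv2.imwrite("pics/w2.png",w["pixels"]); print(bot.current_clock(),w["fx"])
E
```

```text
base grey 172.0Traceback (most recent call last):
  File "<stdin>", line 9, in <module>
AttributeError: 'float' object has no attribute 'round'
```

```bash
python3 - <<'E'
from h import *
t=dict(np.load("t1.npz")); g=cv2.cvtColor(t["pixels"],cv2.COLOR_BGR2GRAY)
q=proj(t,[case(x,y,.06) for x,y in ((-.1,-.055),(.1,-.055),(.1,.05),(-.1,.05))])
m=np.zeros((420,560),np.uint8); cv2.fillConvexPoly(m,q.astype(np.int32),1)
med=np.median(g[m>0])
G=cv2.resize(np.where(m>0,g,med).astype(np.uint8),None,fx=4,fy=4,interpolation=cv2.INTER_CUBIC)
for k in blobs(G<med*.82,200):
    k=(k+.5)/4-.5; c,w,h,a=rect(plane(t,k,.06)); d=c-C; print("blob",np.round([d@X*1e3,d@U*1e3,w,h],1))
H=hsv(t); M=np.zeros((420,560),bool); M[140:265,90:185]=((H[:,:,1]<70)&(H[:,:,2]>110))[140:265,90:185]
k=blobs(M)[0]; print("base",[np.round(v,4) for v in rect(plane(t,k,.06))])
bot.goto([.535,-.47,.26],down(0))
w=bot.read_camera("wrist"); s=bot.read_camera("scene"); t=bot.read_camera("top"); np.savez("w2.npz",**w); np.savez("s2.npz",**s)
cv2.imwrite("pics/w2.png",w["pixels"]); print(bot.current_clock(),w["fx"])
E
```

```text
blob [ 16.7 -12.5  24.2  24.2]
blob [-17.4 -12.6  23.9  23.9]
blob [-51.7 -11.9  23.9  23.6]
blob [-85.4 -12.1  23.7  23. ]
blob [85.5 -2.6 48.7 21.6]
base [array([0.5304, 0.2016]), np.float64(222.1504), np.float64(133.0363), np.float64(0.0395)]
21.2083 293.98510175151
```

View pics/w2.png

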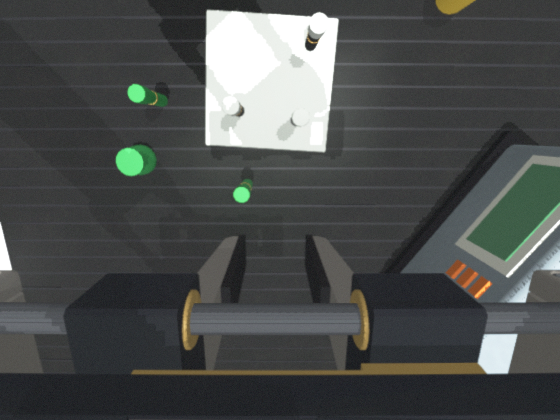

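The three gauge caps are at (318,25), (233,105) and (300,118). The green plugs are at (137,93) and (242,194) and the loupe is at (137,160). I'll cross the scene, top and wrist bearings to fix the gauge positions.

```bash
python3 - <<'E'
from h import *
w=dict(np.load("w2.npz")); s=dict(np.load("s2.npz")); 
for uv in ((318,23),(233,104),(300,118)): print("wr cap",plane(w,[uv],.086).round(4))
g=cv2.cvtColor(s["pixels"],cv2.COLOR_BGR2GRAY)
t=dict(np.load("t1.npz")); 
est=[(.577,-.283),(.560,-.377),(.482,-.363)]
gt=cv2.cvtColor(t["pixels"],cv2.COLOR_BGR2GRAY)
gw=cv2.cvtColor(w["pixels"],cv2.COLOR_BGR2GRAY)
def dark(c,gr,e,th):
    a,b=proj(c,[[*e,.008],[*e,.064]]); m=np.zeros(gr.shape,np.uint8); cv2.line(m,tuple(a.astype(int).tolist()),tuple(b.astype(int).tolist()),1,9)
    ys,xs=np.nonzero((m>0)&(gr<th)); return np.c_[xs,ys].astype(float)
for e in est:
    L=[]
    for n,c,gr,th in (("s",s,g,80),("t",t,gt,90),("w",w,gw,70)):
        P=dark(c,gr,e,th)
        if len(P)<4: print(n,"few",len(P)); continue
        o,d=ray(c,P); v=d[:,:2].mean(0); v/=np.linalg.norm(v); L.append((o[:2],v,n))
    nn=[np.array([-v[1],v[0]]) for _,v,_ in L]
    A=np.array(nn); b=np.array([k@o for k,(o,_,_) in zip(nn,L)]); x,*_=np.linalg.lstsq(A,b,rcond=None)
    print(e,"->",x.round(4),"res mm",((A@x-b)*1e3).round(1),[l[2] for l in L])
    for i in range(len(L)):
        for j in range(i): print("  ",L[j][2]+L[i][2],np.linalg.solve(A[[i,j]],b[[i,j]]).round(4))
E
```

```text
wr cap [[ 0.579  -0.2867]]
wr cap [[ 0.4878 -0.3671]]
wr cap [[ 0.5623 -0.3818]]
(0.577, -0.283) -> [ 0.5766 -0.2884] res mm [-0.1 -0.1 -0.1] ['s', 't', 'w']
   st [ 0.5767 -0.2885]
   sw [ 0.5764 -0.2886]
   tw [ 0.5766 -0.2883]
w few 0
(0.56, -0.377) -> [ 0.5658 -0.3799] res mm [-0. -0.] ['s', 't']
   st [ 0.5658 -0.3799]
w few 0
(0.482, -0.363) -> [ 0.4874 -0.3624] res mm [-0.  0.] ['s', 't']
   st [ 0.4874 -0.3624]
```

```bash
cat >> h.py <<'E'
YX=PSI; YY=PSI-np.pi/2
def pick(g):
    g=list(g); bot.goto(g+[.17],down(YX)); bot.set_gripper(.5,4)
    bot.line_to(g+[.064],down(YX),.12); bot.set_gripper(.0,4); o1=bot.current_opening()*92
    bot.set_gripper(.5); bot.line_to(g+[.11],down(YX),.15); bot.goto(g+[.11],down(YY)); bot.line_to(g+[.064],down(YY),.12)
    bot.set_gripper(0,25); o2=bot.current_opening()*92
    bot.line_to(g+[.2],down(YY),.2); print("picked",o1,o2,bot.current_contact_force().round(1),bot.current_clock())
E
python3 - <<'E'
from h import *
t=dict(np.load("t1.npz"))
o=np.load("top_open.npz"); o=dict(o)
# cover angle from orange front wall
M=np.zeros((420,560),bool); M[150:240,30:75]=hm(o,(3,150,120),(20,255,255))[150:240,30:75]
k=blobs(M)[0]; 
for u in (k[:,0].min(),k[:,0].max()):
    P,d=ray(o,[[u,k[:,1].mean()]]); 
    best=[(abs(np.cross(d[0]/np.linalg.norm(d[0]),case(0,.065+y,.06+z)-P)@np.r_[X,0]),th) for th in np.arange(80,110,.5) for a in [np.radians(th)] for (y,z) in [((-.13*np.cos(a)+(.046*np.sin(a) if u<50 else .0)),.13*np.sin(a)+(.046*np.cos(a) if u<50 else 0.))]]
    print("cover deg",min(best))
pick((.5767,-.2882))
bot.goto(case(-.12,-.03,.25),down(YY))
w=bot.read_camera("wrist"); s=bot.read_camera("scene"); np.savez("w3.npz",**w); print(bot.current_clock())
cv2.imwrite("pics/w3.png",np.hstack([cv2.resize(w["pixels"],(540,405)),cv2.resize(s["pixels"][60:260,370:500],(260,400)).repeat(1,0)[:405] if 0 else cv2.copyMakeBorder(cv2.resize(s["pixels"][60:260,370:500],(260,400)),0,5,0,0,cv2.BORDER_CONSTANT)]))
E
```

```text
cover deg (np.float64(0.0002291857669501614), np.float64(100.5))
cover deg (np.float64(0.0004055163581910222), np.float64(106.5))
picked 20.31365120795284 19.165419425957417 [ 0.7 -0.3 -0.9] 28.2167
30.0917
```

View pics/w3.png

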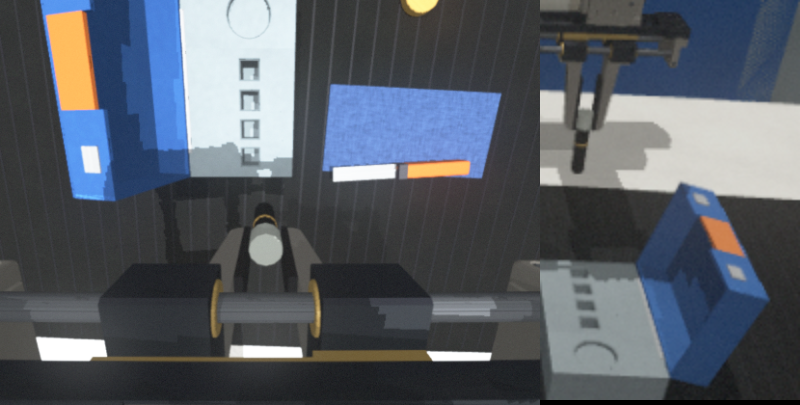

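Gauge 1 is held upright. The blade has been knocked: in the wrist view it now lies along the pad's near edge at about (400,172), so I'll put it back later. I'll check the wells and recess from this wrist view and then insert the gauge.

```bash
python3 - <<'E'
from h import *
w=dict(np.load("w3.npz")); t=dict(np.load("t1.npz"))
for n,c in (("wrist",w),("top",t)):
    g=cv2.cvtColor(c["pixels"],cv2.COLOR_BGR2GRAY)
    for x in (-.0854,-.0514,-.0174,.0167):
        q=proj(c,[case(x+a,-.0122+b,.06) for a,b in ((-.016,-.016),(.016,-.016),(.016,.016),(-.016,.016))])
        m=np.zeros(g.shape,np.uint8); cv2.fillConvexPoly(m,q.astype(np.int32),1); v=g[m>0]
        G=cv2.resize(np.where(m>0,g,255).astype(np.uint8),None,fx=4,fy=4,interpolation=cv2.INTER_CUBIC)
        th=(np.percentile(v,90)+np.percentile(v,10))/2+15
        k=blobs(G<th,150)
        if k: k=(k[0]+.5)/4-.5; cc,a,b,_=rect(plane(c,k,.06)); d=cc-C; print(n,np.round([d@X*1e3,d@U*1e3,a,b],1))
    # recess rim: rectify base top to 0.25 mm/px and Hough
    N=320; xs=np.linspace(.03,.11,N); ys=np.linspace(-.06,.04,400)
    gx,gy=np.meshgrid(xs,ys); uv=proj(c,np.array([case(a,b,.06) for a,b in zip(gx.ravel(),gy.ravel())])).astype(np.float32)
    I=cv2.remap(g,uv[:,0].reshape(gx.shape),uv[:,1].reshape(gx.shape),cv2.INTER_CUBIC)
    h=cv2.HoughCircles(cv2.GaussianBlur(I,(7,7),2),cv2.HOUGH_GRADIENT,1,400,param1=40,param2=8,minRadius=88,maxRadius=104)
    if h is not None: a,b,r=h[0,0]; print(n,"recess",np.round([30+a*80/319,-60+b*100/399,r*.25],1))
H=hsv(w); 
k=blobs(hm(w,(5,150,120),(20,255,255))&(np.arange(560)>250)[None,:])[:3]
for q in k: c,a,b,an=rect(plane(w,q,.0265)); print("orange",c.round(4),a,b,np.degrees(an).round(1))
E
```

```text
wrist [-87.3 -11.3  33.4  27.4]
wrist [-51.2 -11.   24.   23.9]
wrist [-17.4 -11.4  24.   23.8]
wrist [ 16.9 -11.3  23.5  23. ]
wrist recess [ 72.8 -11.5  22.6]
top [-85.4 -12.1  23.8  23. ]
top [-51.4 -11.9  23.9  23.1]
top [-17.2 -12.6  23.2  23.1]
top [ 16.7 -12.4  23.5  23. ]
orange [ 0.4373 -0.0742] 83.12683868408203 20.86916160583496 -83.9
```

```bash
cat >> h.py <<'E'
def put(x,y=-.0119):
    r=down(YY); bot.goto(case(x,y,.16),r); f0=bot.current_contact_force()
    for z in (.122,.108,.095,.077):
        bot.line_to(case(x,y,z),r,.05); f=bot.current_contact_force()-f0; print(z,f.round(1))
        if np.linalg.norm(f)>8: print("STOP"); return False
    bot.set_gripper(.37); bot.line_to(case(x,y,.17),r,.15); print("put",bot.current_clock()); return True
E
python3 - <<'E'
from h import *
if put(-.0853):
    pick((.564,-.381))
    if put(-.0513): 
        pick((.4875,-.3645)); 
        put(-.0173)
t=bot.read_camera("top"); s=bot.read_camera("scene"); np.savez("t4.npz",**t)
cv2.imwrite("pics/p4.png",np.hstack([s["pixels"][90:310,130:510],t["pixels"][120:340,60:440]]))
E
```

```text
0.122 [-0.9 -0.1 -2.1]
0.108 [-0.8  0.5 -1.5]
0.095 [-0.5 -0.4 -2.3]
0.077 [-0.7  0.7 -1.8]
put 34.0083
picked 20.091566100920133 19.034141439338484 [ 0.3  0.3 -1.7] 42.3583
0.122 [-1.6  1.   0. ]
0.108 [ 0.6  0.  -0.1]
0.095 [-1.7  0.5 -0.3]
0.077 [-1.1  1.3  1. ]
put 47.875
picked 20.220586160754245 19.276789224790676 [-0.7 -0.5 -1.5] 56.275
0.122 [ 1.  -0.6  1.1]
0.108 [ 1.3  0.5 -0.6]
0.095 [ 1.9  0.9 -0.2]
0.077 [ 3.6  0.8 -1.3]
put 61.7167
```

View pics/p4.png

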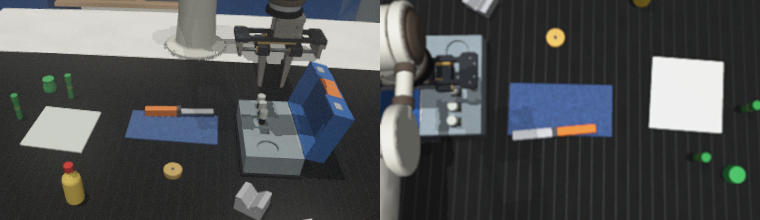

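All three gauges are off the tray and standing in wells. The blade is at (555,131) in the right half, on the pad's edge. I'll re-lay it centred on the pad.

```bash
python3 - <<'E'
from h import *
bot.set_gripper(.55); bot.goto([.46,-.07,.2],down(.017))   # roughly above; look from the wrist too
t=dict(np.load("t4.npz"))
def m(c,reg=None):
    O=hm(c,(5,150,120),(20,255,255)); H=hsv(c); S=(H[:,:,1]<60)&(H[:,:,2]>150)
    q=proj(c,[[.40,-.17,.02],[.56,-.17,.02],[.56,.07,.02],[.40,.07,.02]]); M=np.zeros((420,560),np.uint8); cv2.fillConvexPoly(M,cv2.convexHull(q.astype(np.int32)),1)
    for n,k,z in (("handle",O,.027),("steel",S,.0165)):
        b=blobs(k&(M>0))
        if b: c_,a,w,an=rect(plane(c,b[0],z)); print(n,c_.round(4),round(a,1),round(w,1),np.degrees(an).round(1))
m(t)
t2=bot.read_camera("top"); m(t2)
E
```

```text
handle [ 0.4352 -0.0765] 86.2 19.6 -84.1
steel [0.4266 0.023 ] 89.1 21.7 -83.9
steel [ 0.5383 -0.0599] 164.2 118.0 66.5
```

```bash
python3 - <<'E'
from h import *
r=down(.1047); g=[.4326,-.0425]
bot.goto(g+[.08],r); bot.line_to(g+[.0065],r,.06); bot.set_gripper(0,40); print(bot.current_opening()*92)
bot.line_to(g+[.06],r,.12)
p=[.4865,-.062]; r=down(.0177)
bot.goto(p+[.06],r); bot.line_to(p+[.0068],r,.05); bot.set_gripper(.5); bot.line_to(p+[.12],r,.15)
# to above the case to look at recess & gauges; recess view on the way to the disc
bot.goto(case(-.03,-.03,.27),down(YY))
w=bot.read_camera("wrist"); t=bot.read_camera("top"); np.savez("w5.npz",**w); np.savez("t5.npz",**t); print(bot.current_clock())
cv2.imwrite("pics/p5.png",np.hstack([cv2.resize(w["pixels"],(480,360)),cv2.resize(t["pixels"][110:290,160:320],(320,360))]))
E
```

```text
20.041035535095393
72.0917
```

View pics/p5.png

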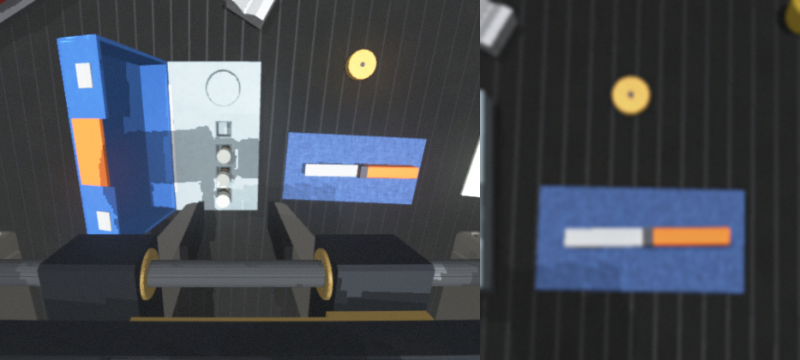

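The three gauges stand in their wells at (223,156), (223,178) and (223,200), with the fourth well empty. The blade is central on the pad. Next I measure the recess and disc in both views.

```bash
python3 - <<'E'
from h import *
w=dict(np.load("w5.npz")); t=dict(np.load("t5.npz")); o=dict(np.load("t1.npz"))
for n,c in (("wrist",w),("top",o),("wrist3",dict(np.load("w3.npz")))):
    g=cv2.cvtColor(c["pixels"],cv2.COLOR_BGR2GRAY)
    xs=np.linspace(.032,.108,305); ys=np.linspace(-.06,.04,401); gx,gy=np.meshgrid(xs,ys)
    uv=proj(c,np.array([case(a,b,.06) for a,b in zip(gx.ravel(),gy.ravel())])).astype(np.float32)
    I=cv2.GaussianBlur(cv2.remap(g,uv[:,0].reshape(gx.shape),uv[:,1].reshape(gx.shape),cv2.INTER_CUBIC),(7,7),2)
    h=cv2.HoughCircles(I,cv2.HOUGH_GRADIENT,1,400,param1=40,param2=8,minRadius=92,maxRadius=100)
    if h is not None: a,b,r=h[0,0]; print(n,"recess",np.round([32+a*.25,-60+b*.25,r*.25],1))
    if n=="wrist": Iw=I
    if n=="top": It=I
cv2.imwrite("pics/rec.png",np.hstack([Iw,It]))
for n,c in (("wrist",w),("top",t)):
    m=hm(c,(10,90,100),(30,255,255)); q=proj(c,[[.655,-.0225,.014]])[0].astype(int); M=np.zeros_like(m); s=slice(max(q[1]-30,0),q[1]+30),slice(q[0]-30,q[0]+30); M[s]=m[s]
    k=blobs(M)[0]; (x,y),r=cv2.minEnclosingCircle((plane(c,k,.012)*1e3).astype(np.float32)); print(n,"disc",x,y,r, [np.round(v,4) for v in rect(plane(c,k,.014))][0:3])
E
```

```text
wrist recess [ 74.1 -11.4  24.8]
wrist3 recess [ 73.6 -11.4  24.8]
wrist disc 654.3438720703125 -19.604698181152344 24.74416160583496 [array([ 0.6546, -0.0187]), np.float64(48.3582), np.float64(44.9608)]
top disc 655.2084350585938 -22.41841697692871 23.6141357421875 [array([ 0.655 , -0.0225]), np.float64(43.944), np.float64(42.6077)]
```

View pics/rec.png

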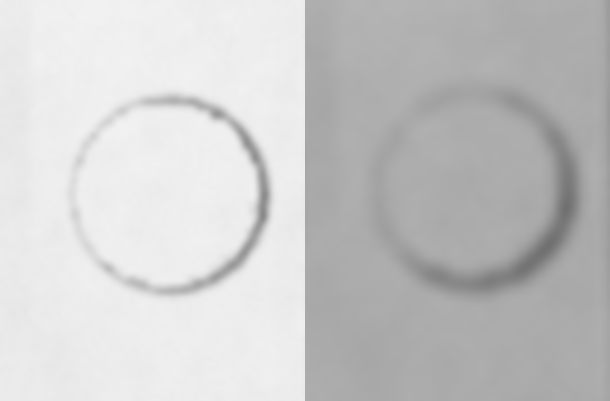

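The recess rim spans columns 70–268 in the wrist view and 375–577 in the top view. That puts its centre at case (74.2, -11.9) mm. Next the disc.

```bash
python3 - <<'E'
from h import *
d=[.655,-.0212]
bot.goto(d+[.10],down(YY)); bot.set_gripper(.75,5)
bot.line_to(d+[.008],down(YY),.1); bot.set_gripper(0,5); print(bot.current_opening()*92); bot.set_gripper(.75)
bot.line_to(d+[.05],down(YY),.15); bot.goto(d+[.05],down(YX)); bot.line_to(d+[.0085],down(YX),.1)
bot.set_gripper(0,25); print(bot.current_opening()*92)
bot.line_to(d+[.16],down(YX),.2)
R=(.0742,-.0119); r=down(YX)
bot.goto(case(*R,.13),r); f0=bot.current_contact_force(); ok=True
for z in (.075,.070,.066,.063):
    bot.line_to(case(*R,z),r,.04); f=bot.current_contact_force()-f0; print(z,f.round(1))
    if abs(f[2])>6: ok=False; break
if ok:
    bot.set_gripper(.57); bot.line_to(case(*R,.16),r,.12); bot.goto(case(-.03,-.03,.27),down(YY))
w=bot.read_camera("wrist"); s=bot.read_camera("scene"); print(ok,bot.current_clock())
cv2.imwrite("pics/p6.png",np.hstack([cv2.resize(w["pixels"][60:260,60:520],(460,200)),cv2.resize(s["pixels"][170:270,350:470],(240,200))]))
E
```

```text
42.714911548925606
41.654681640924814
0.075 [-1.6  0.6 -0.2]
0.07 [-0.8  0.   0.7]
0.066 [-0.9 -0.9  1. ]
0.063 [-1.1 -0.2  0.5]
True 85.725
```

View pics/p6.png

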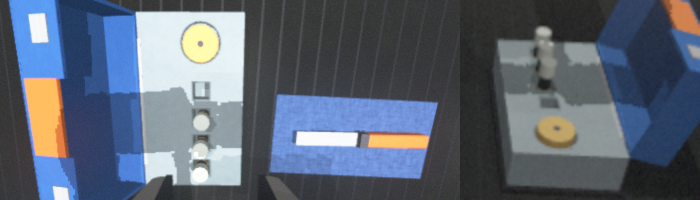

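The disc sits in the recess at (200,43) with an even rim around it. The blade is on its pad at (360,139) and the gauges are in their wells. Now I swing the cover shut from behind with closed fingers.

```bash
python3 - <<'E'
from h import *
r=down(YX)
bot.goto(case(-.03,-.03,.30),r); bot.set_gripper(0,10)
bot.goto(case(0,.12,.31),r); bot.goto(case(0,.195,.30),r); bot.line_to(case(0,.195,.165),r,.15)
f0=bot.current_contact_force(); print(bot.current_clock())
def go(y,z,v=.06):
    bot.line_to(case(0,.065+y+.010,.06+z),r,v); f=bot.current_contact_force()-f0; print(np.round([y,z],3),f.round(1)); return np.linalg.norm(f)
go(.06,.105); go(.046,.108)
for th in (80,70,60,50,40,30,22,15,10,6,3,1.5,.5,0,-.3):
    a=np.radians(th)
    if go(-.110*np.cos(a)+.046*np.sin(a),.110*np.sin(a)+.046*np.cos(a),.05 if th>10 else .025)>25: print("STOP"); break
print(bot.current_ee_pos(),bot.current_clock())
E
```

```text
90.0833
[0.06  0.105] [1.2 1.2 0.6]
[0.046 0.108] [ 0.3 -0.7  0.2]
[0.026 0.116] [0.3 0.5 0.7]
[0.006 0.119] [ 0.9 -0.6 -0.7]
[-0.015  0.118] [ 0.9 -0.2  1.1]
[-0.035  0.114] [ 0.6 -1.6 -0. ]
[-0.055  0.106] [1.  0.4 0. ]
[-0.072  0.095] [ 1.2 -0.9  1.4]
[-0.085  0.084] [1.  0.4 0.5]
[-0.094  0.073] [ 0.6 -0.6  0.9]
[-0.1    0.064] [-0.8 -0.4  0.8]
[-0.105  0.057] [ 0.3 -0.2  0.3]
[-0.107  0.052] [ 0.9 -0.5  1.2]
[-0.109  0.049] [1.5 0.5 0.5]
[-0.11   0.047] [1.5 0.1 0.7]
[-0.11   0.046] [-1.  -0.1  4.1]
[-0.11   0.045] [-3.3  0.2  7.6]
[0.53239809 0.16697654 0.10632905] 98.4417
```

```bash
python3 - <<'E'
from h import *
r=down(YX)
bot.line_to(case(0,-.035,.103),r,.02); print(bot.current_contact_force().round(1)); bot.hold(.3)
bot.line_to(case(0,-.035,.25),r,.12); bot.goto([.30,.30,.33],down(0))
t=bot.read_camera("top"); s=bot.read_camera("scene"); print(bot.current_clock())
cv2.imwrite("pics/fin.png",np.hstack([s["pixels"][100:330,130:510],t["pixels"][90:320,60:460]]))
g=hm(t,(100,120,110),(125,255,255)); M=np.zeros_like(g); M[140:265,80:175]=g[140:265,80:175]
print([np.round(v,4) for v in rect(plane(t,blobs(M)[0],.106))])
E
```

```text
[-10.1   0.5  21.3]
101.575
[array([0.5302, 0.2012]), np.float64(222.8722), np.float64(132.2715), np.float64(0.0424)]
```

View pics/fin.png

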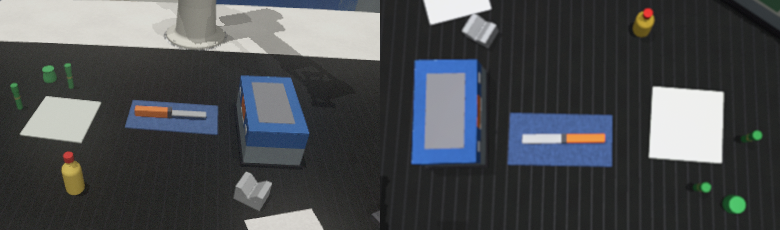

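The cover is shut: its outline matches the start pose (223 x 132 mm, same centre). The blade lies on the pad at (563,139) and the oiler, vee block and loupe are where they were.

```bash
python3 -c "
from workcell import bot
print(bot.job_done())"
```

```text
the job is handed in; nothing more can be done
None
```

I handed the job in at about 102 s: all three gauges that were present stand in wells, the disc is in its recess, the blade is flat on its pad (put back once after it was knocked aside), and the cover is fully shut; no verdict came back.

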